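Wedge under the rocking microscope

TASK

The stereo microscope rocks because one foot, at the pillar end on the robot's side, has lost its rubber pad. Without picking anything up, push the wooden wedge along the bench, thin end first, under the middle of that bare foot until it is snug, so that the microscope stands level and no longer rocks. Then press down firmly with the fingertips on the corner of the base above that foot to check that it does not give, let go, and leave everything else on the bench alone.

Things in the scene. Friction and masses are not known exactly. Their poses are not given: they have to be found in the camera images.
- scope: loose stereo microscope, about 4 kg. Cream base 300 (x) x 240 (y) mm, 20 to 60 mm above the bench; origin on the bench under its middle, x to the pillar end, -x to the eyepieces. Pillar at x=+85, 335 mm high; knobs to y=+-46 at z=205. Feet at x=+-125, y=+-95: the one at (+125,-95) hangs clear; pressing there with about 3 N tips it 0.04 rad till that foot touches; it rocks back when let go
- short_foot (a point): lowest point of the bare foot without a pad: a domed steel stud 16 mm across, 6 mm above the bench while the microscope stands level, 25 mm inside both edges of the base's corner
- base_corner (a point): point on the flat top of the base, 60 mm above the bench, close over the bare foot, 15 mm inside both edges of the corner; press down here. Clear above; pillar and knobs are 45 mm or more away
- shim: loose beech wedge 120 (x) x 40 (y) mm, about 50 g; top rises evenly from 2 mm thick at the thin edge (x=-60) to 17 mm at the back (x=+60): 6 mm thick 32 mm from the thin edge. Origin: centre of the underside. The thin edge points roughly at the bare foot. It slides with under 1 N; at the foot the push rises steeply: 8 to 12 N seats it snugly and it stays when let go
- shim_back (a point): middle of the wedge's upright back face (40 mm wide, 17 mm high), 8.5 mm above the bench: push here, best with two fingertips abreast. Nudged sideways near its back, the wedge turns about a point some 25 mm from its origin towards the thin edge
- vial_white: capped glass vial 23 mm across, 62 mm high, white cap; origin under its centre; leave alone
- vial_black: the same with a black cap; leave alone
- vial_blue: the same with a blue cap; leave alone
- pinning_block: yellow foam pinning block with white top and pinned beetles, 110 x 160 x 50 mm, pins to 85 mm; origin under its centre; leave alone
- petri_dish: clear dish 90 mm across, 14 mm high; origin under its centre; leave alone
- forceps: steel forceps 125 mm long lying flat along its x; origin in the middle, on the bench; leave alone
- pen: blue pen 125 mm long, 10 mm thick, lying along its x; origin in the middle, on the bench; leave alone
Things that resemble listed ones, but are neither listed nor needed, are in the scene too. Of the things like the shim, leave any that is grey or white; of the rest the larger one is meant.

How it is judged:
By the outcome, as a careful person would: the job done as asked, in the order asked, and still so for the second after the job is handed in, with the robot touching nothing.
It also fails if it takes over 67 s, if anything falls off the work surface, if the arm or the gripper's body presses on something with over 40 N, if the wrist force passes 120 N, or if a joint passes its speed limit or range.

ROBOT

A 6-joint arm with a two-finger parallel gripper is mounted at the origin on the work surface. World frame = base frame: x ahead of the robot, y to its left, z up, the work surface at z = 0. Lengths are in m, angles in degrees, forces in N, time in s.
With the tool pointing down it reaches from about 0.4 to 0.825 m from the base axis. Payload 7 kg.
Tool frame: the origin (TCP) lies on the centre line of the jaws, within the pads' length; the fingertips stand 17 mm ahead of it and the grasp point (between the pads) lies 2 mm behind it; z points along the fingers, y is the direction in which the jaws open and shut (so a half turn about z gives the same grasp; the last joint's range is limited). The gripper opens to 88 mm and grips with 3 to 60 N. Pads are 19 mm wide; open, the fingers measure 130 mm over their backs; the gripper's body (78 mm by 193 mm) begins 47 mm behind the grasp point.
Start: joints at [88.127, 20.546, 0.682, 0, -70.136, -16.507], TCP at [0.213, 0.641, 0.244] pointing down, gripper open.
Joint ranges: [-176.03, 176.03], [-82.01, 121.73], [-58.28, 71.71], [-173.87, 95.51], [-174.79, -0.11], [-173.66, 173.66]. Speed limits (degrees/s): [136.94, 136.94, 172.46, 180, 180, 180].

INTERFACE

Orientations are given as [roll, pitch, yaw] about the fixed x, y, z axes, in that order (R = Rz(yaw) Ry(pitch) Rx(roll)).
In Python, from plant import telemetry, vision, close_job, recognise, silhouettes, place_of gives the robot as it stands.
- The arm moves only by the shell command python3 -m handwheel 'ROWS'. ROWS is JSON, a list that holds one entry, the list of rows, each a list of 5 numbers: the shift along the tool's x, y, z in m, then the turn about the tool's z in rad, then the closure, from 0 (fully open) to 1 (shut). In form: [[[tx, ty, tz, yaw, gripper], ...]]. A call has 1 to 20 rows; each row shifts and turns the commanded pose from where the row before left it, along the tool's axes as they then stand; what a row does not reach is not made up. A row lasts 1/12 s, in which the tool goes at most 41.7 mm and 7.16 degrees, less where a joint would pass 70% of its speed; a pose out of reach is approached as far as the arm can. A call with a gripper value outside its range is refused whole. The fingers move at their own pace and stop on an object; the grip force is fixed at half the most. Time passes only in rows, so rows that do not move let the fingers close. It gives the time, the measured TCP pose, the force and the opening at its end, in the units of the state.
- telemetry.get_obs(): the state, without advancing time (a new reading comes with each control period).
- vision.snapshot(name): name is "scene" or "top" or "wrist"; returns a dict with "color" (480x640x3 uint8, red, green, blue), "mtx" (3x3 intrinsics, pixels), "dist" ([k1, k2, p1, p2, k3] as OpenCV has them; the pictures are not rectified), "cam_to_world" (4x4, takes a point from camera to world coordinates); the wrist camera has in their place "tool_from_camera" (4x4, takes a point from camera to tool coordinates, whose origin is the TCP and whose axes are the flange's). Camera axes: x right, y down, z forward; pixel columns grow to the right and rows downward; lengths in m; the calibration is good to about 2 mm. A picture is of the moment at which its call begins: read the wrist's pose just before it. There is no depth.
- close_job(): hands the job in, once; it reports no verdict.
Trained networks look in a picture, given as the dict that the camera call returned (one of the last four; its "shot" number tells which), for a name from the list of things; names that differ only in an ending like _2 or _b are one class to them, and where a whole thing is asked for, a point or a joint stands for the part that bears it (a point fixed in the world has none). Each returns a list of dicts, best first, with "conf" (0 to 1); they miss things now and then, are a little off and sometimes report something else, mostly with a low value. They report only what shows in the picture. A call takes as long as a camera call. They do not tell look-alikes from the thing itself.
- recognise(name, picture): "xy" ([column, row] in pixels, amid what is visible of it).
- silhouettes(name, picture): "region" (480x640 bool, what is visible of it) and "xy" ([column, row] in pixels, amid what is visible of it).
- place_of(name, picture): "xy" ([column, row] in pixels: a listed point, or the origin of a listed thing).
The state is a dict: "clock": time; "joint_pos": joint angles; "qvel": joint speeds; "tau": joint torques, N m; "tool_pos": TCP position; "orientation": TCP orientation; "force": force on the tool from outside, world axes, zero at the start; "moment": the same for the moment, N m; "opening": finger opening in m.
Only numpy, scipy, OpenCV 4.12 (cv2) and the standard library are available. Lean on these libraries where they do the work, as an engineer would, in place of code of your own. Each camera call takes 0.05 s, during which the arm holds its last target.

## Working session

There is one attempt and no reset: what is moved stays moved. The work goes in short steps, Python scripts to look and compute and a shell command to move; the robot and the scene stay as the last step left them, time stands still between calls to the robot, and variables do not carry over. Pictures are saved under pics/ and viewed, and the job is handed in when it is done.

```bash
ls; mkdir -p pics
cat > h.py <<'E'
import numpy as np,cv2,json
from plant import telemetry, vision, close_job, recognise, silhouettes, place_of
def save(p,name,crop=None,s=1):
    im=cv2.cvtColor(p["color"],cv2.COLOR_RGB2BGR)
    if crop: x0,y0,x1,y1=crop; im=im[y0:y1,x0:x1]
    if s!=1: im=cv2.resize(im,None,fx=s,fy=s,interpolation=cv2.INTER_CUBIC)
    cv2.imwrite("pics/"+name+".png",im)
def ray(p,xy,T=None):
    T=p.get("cam_to_world",T) if T is None else T
    T=np.array(T)
    u=cv2.undistortPoints(np.array([[xy]],float),np.array(p["mtx"]),np.array(p["dist"]))[0,0]
    return T[:3,3],T[:3,:3]@np.array([u[0],u[1],1])
def at(p,xy,z,T=None):
    o,d=ray(p,xy,T); return o+d*(z-o[2])/d[2]
def proj(p,X,T=None):
    T=np.array(p["cam_to_world"] if T is None else T); Ti=np.linalg.inv(T)
    r,_=cv2.Rodrigues(Ti[:3,:3])
    return cv2.projectPoints(np.array(X,float).reshape(-1,1,3),r,Ti[:3,3],np.array(p["mtx"]),np.array(p["dist"]))[0][:,0]
def tri(*prs):
    A=np.zeros((3,3));b=np.zeros(3)
    for p,xy in prs:
        o,d=ray(p,xy);d=d/np.linalg.norm(d);M=np.eye(3)-np.outer(d,d);A+=M;b+=M@o
    return np.linalg.solve(A,b)
def toolT():
    from scipy.spatial.transform import Rotation as R
    o=telemetry.get_obs();T=np.eye(4);T[:3,:3]=R.from_euler('xyz',o["orientation"],degrees=True).as_matrix();T[:3,3]=o["tool_pos"];return T
E
python3 - <<'E'
from h import *
o=telemetry.get_obs();print({k:np.round(v,3).tolist() for k,v in o.items()})
a=vision.snapshot("scene");b=vision.snapshot("top")
save(a,"s0");save(b,"t0")
np.set_printoptions(precision=3,suppress=True)
for n,p in(("scene",a),("top",b)):
    print(n,p["cam_to_world"])
    for k in["scope","short_foot","base_corner","shim","shim_back"]:
        print(n,k,[(np.round(r["xy"],1).tolist(),round(r["conf"],2),at(p,r["xy"],{"base_corner":.06,"shim_back":.0085,"short_foot":.006}.get(k,0))[:2].round(3).tolist()) for r in place_of(k,p)][:4])
E
```

```text
pics
{'clock': 0.0, 'joint_pos': [88.127, 20.591, 0.634, -0.02, -70.135, -16.508], 'qvel': [-0.009, -0.025, -0.06, 0.039, -0.102, -0.165], 'tau': [-0.001, -58.272, 29.306, 6.997, 0.007, -0.0], 'tool_pos': [0.213, 0.64, 0.243], 'orientation': [179.906, -0.008, -18.388], 'force': [0.5, -0.631, -0.117], 'moment': [0.02, -0.025, -0.066], 'opening': 0.087}
scene [[-0.117  0.59  -0.799  1.424]
 [ 0.993  0.076 -0.089  0.079]
 [ 0.008 -0.804 -0.594  0.748]
 [ 0.     0.     0.     1.   ]]
scene scope [([390.5, 299.0], 0.96, [0.645, 0.158])]
scene short_foot []
scene base_corner [([351.5, 239.7], 0.77, [0.52, 0.062])]
scene shim [([249.5, 223.7], 0.94, [0.406, -0.213]), ([278.8, 299.5], 0.82, [0.677, -0.085]), ([335.7, 225.3], 0.69, [0.384, 0.016]), ([300.8, 251.2], 0.59, [0.504, -0.061])]
scene shim_back [([225.9, 223.0], 0.97, [0.422, -0.272]), ([295.5, 298.6], 0.93, [0.678, -0.047]), ([279.2, 242.3], 0.92, [0.486, -0.118]), ([328.3, 235.3], 0.74, [0.442, 0.001])]
top [[ 0.022 -0.992  0.126  0.373]
 [-1.    -0.02   0.019 -0.028]
 [-0.017 -0.126 -0.992  1.377]
 [ 0.     0.     0.     1.   ]]
top scope [([249.1, 201.2], 0.84, [0.636, 0.165])]
top short_foot [([252.1, 200.2], 0.67, [0.637, 0.157]), ([338.0, 253.7], 0.65, [0.511, -0.055])]
top base_corner [([292.9, 256.5], 0.8, [0.497, 0.05]), ([122.8, 247.9], 0.44, [0.509, 0.446])]
top shim [([404.9, 295.8], 0.92, [0.414, -0.216]), ([309.9, 305.6], 0.88, [0.385, 0.01]), ([335.3, 251.5], 0.82, [0.516, -0.048]), ([351.9, 188.2], 0.72, [0.673, -0.086])]
top shim_back [([317.8, 290.6], 0.92, [0.421, -0.008]), ([365.6, 267.3], 0.82, [0.479, -0.121]), ([427.9, 298.1], 0.76, [0.409, -0.269]), ([334.3, 190.5], 0.55, [0.665, -0.043])]
```

View pics/s0.png

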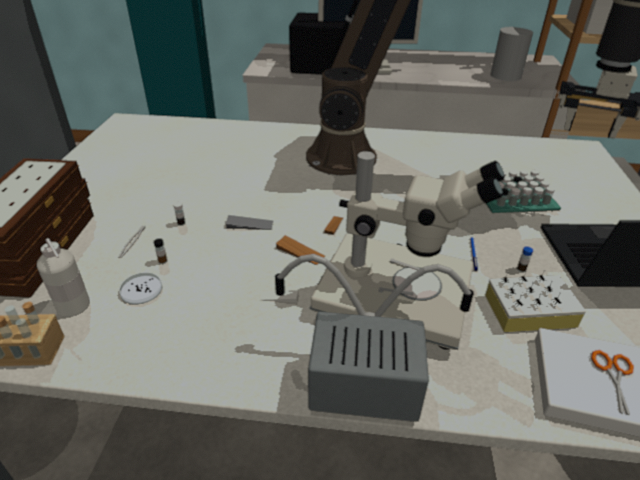

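View pics/t0.png

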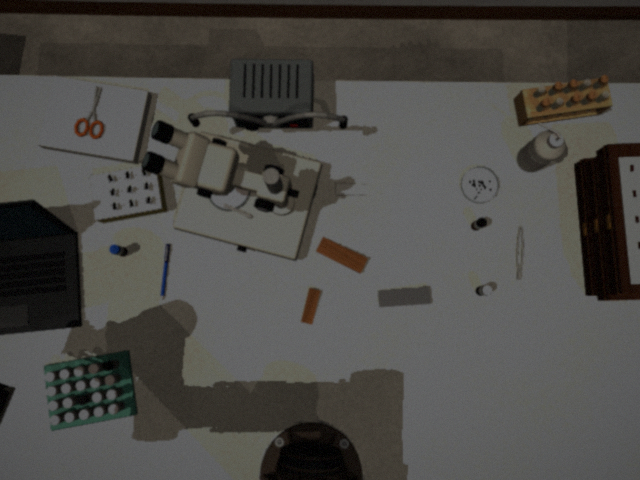

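Run:
```python
from h import *
a=vision.snapshot("scene");b=vision.snapshot("top")
save(b,"t1",(160,120,440,330),2.8);save(a,"s1",(200,180,480,360),2.8)
np.set_printoptions(precision=3,suppress=True)
for n,p in(("scene",a),("top",b)):
    for r in silhouettes("shim",p):
        m=r["region"].astype(np.uint8);(c,s,an)=cv2.minAreaRect(cv2.findNonZero(m))
        print(n,r["conf"],r["xy"],m.sum(),p["color"][r["region"]].mean(0),[at(p,q,.005)[:2].round(3).tolist() for q in cv2.boxPoints((c,s,an))])
```

```text
scene 0.83 [296.8, 247.5] 527 [122.989  88.042  55.277] [[0.502, -0.128], [0.44, -0.122], [0.505, -0.004], [0.562, -0.014]]
scene 0.75 [333.7, 226.1] 202 [113.52   81.47   52.005] [[0.421, -0.014], [0.331, 0.005], [0.353, 0.033], [0.44, 0.013]]
scene 0.68 [283.4, 295.6] 352 [135.486 135.602 127.466] [[0.658, -0.128], [0.648, -0.049], [0.682, -0.044], [0.691, -0.121]]
scene 0.45 [178.1, 214.2] 181 [93.696 92.669 87.757] [[0.345, -0.446], [0.33, -0.427], [0.43, -0.375], [0.443, -0.393]]
top 0.92 [339.7, 253.3] 855 [75.799 46.335 26.414] [[0.515, -0.001], [0.553, -0.019], [0.501, -0.128], [0.463, -0.11]]
top 0.9 [405.9, 297.9] 884 [62.154 60.015 57.291] [[0.425, -0.148], [0.439, -0.272], [0.397, -0.276], [0.383, -0.153]]
top 0.65 [312.4, 307.7] 425 [74.238 47.158 28.729] [[0.347, 0.032], [0.428, 0.012], [0.421, -0.017], [0.34, 0.003]]
top 0.45 [478.0, 223.0] 170 [36.782 35.406 33.229] [[0.591, -0.367], [0.611, -0.403], [0.586, -0.415], [0.567, -0.378]]
```

View pics/t1.png

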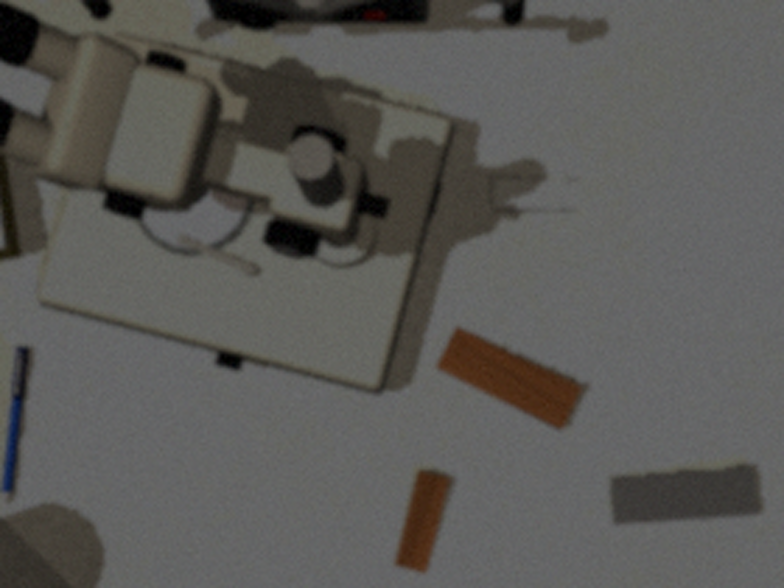

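View pics/s1.png

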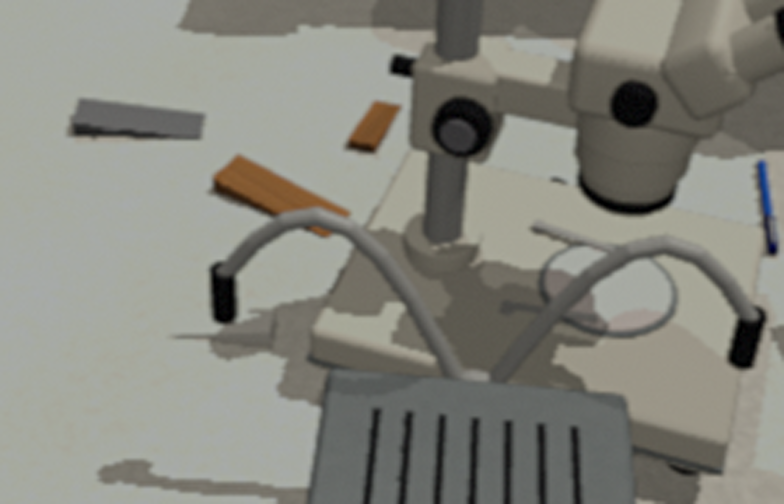

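```bash
cat > fit.py <<'E'
from h import *
from scipy.optimize import least_squares
def fit(obs,x0,off=True):
    # obs list of (p, X_local, px)
    def W(q,X):
        c,s=np.cos(q[2]),np.sin(q[2]);return np.array([q[0]+c*X[0]-s*X[1],q[1]+s*X[0]+c*X[1],X[2]])
    f=lambda q:np.concatenate([proj(p,W(q,X))[0]-np.array(px) for p,X,px in obs])
    r=least_squares(f,x0,loss='soft_l1');return r.x,f(r.x).reshape(-1,2),W
E
python3 - <<'E'
from fit import *
np.set_printoptions(precision=4,suppress=True)
a=vision.snapshot("scene");b=vision.snapshot("top")
t=lambda u,v:(160+u/2.8,120+v/2.8)
s=lambda u,v:(200+u/2.8,180+v/2.8)
# shim local: -x thin. thin end -y / +y
S=[(b,(-.06,-.02,.002),t(460,328)),(b,(-.06,.02,.002),t(438,368)),(b,(.06,-.02,.017),t(588,384)),(b,(.06,.02,.017),t(565,430)),
(a,(.06,.02,.017),s(237,155)),(a,(.06,-.02,.017),s(213,184)),(a,(-.06,.02,.002),s(350,213)),(a,(-.06,-.02,.002),s(328,236))]
# thin end points to +y world,  local x ~ -y world => local +y = world +x
for sel in(S[:4],S[4:],S):
    # correct labels: local+y = +x world = up in top image
    sel=[(p,(X[0],-X[1],X[2]),q) for p,X,q in sel]
    x,r,W=fit(sel,[.51,-.06,-np.pi/2-.3]);print("shim",x,np.degrees(x[2]),"back",W(x,(.06,0,.0085)),"thin",W(x,(-.06,0,0)));print(r.round(1).tolist())
B=[(b,(.15,-.12,.06),t(380,390)),(b,(.15,.12,.06),t(452,120)),(b,(-.15,-.12,.06),t(40,300)),(a,(.15,-.12,.06),s(412,152)),(a,(.15,.12,.06),s(318,322)),(a,(-.15,.12,.06),s(722,440))]
for sel in(B[:3],B[3:],B):
    x,r,W=fit(sel,[.6,.16,-np.pi/2-.3]);print("scope",x,np.degrees(x[2]),"foot",W(x,(.125,-.095,.006)),"corner",W(x,(.135,-.105,.06)));print(r.round(1).tolist())
E
```

```text
shim [ 0.508  -0.0666 -2.0039] -114.814630950561 back [ 0.4828 -0.1211  0.0085] thin [ 0.5332 -0.0122  0.    ]
[[-0.2, -0.3], [0.4, 0.2], [-0.6, 0.8], [0.4, -0.6]]
shim [ 0.511  -0.0606 -1.9893] -113.97879021805353 back [ 0.4866 -0.1154  0.0085] thin [ 0.5353 -0.0058  0.    ]
[[-0.2, 0.3], [-0.7, -1.7], [0.7, -0.1], [0.2, 0.8]]
shim [ 0.5086 -0.0638 -1.9963] -114.37701902234974 back [ 0.4838 -0.1185  0.0085] thin [ 0.5334 -0.0092  0.    ]
[[-1.5, -0.4], [-0.8, 0.1], [-1.8, 0.3], [-0.7, -1.0], [-1.2, -0.5], [-1.7, -2.5], [-0.5, -0.7], [-1.1, 0.1]]
scope [ 0.6407  0.1607 -1.8078] -103.58119250487049 foot [0.519  0.0615 0.006 ] corner [0.5069 0.0541 0.06  ]
[[0.2, 0.6], [1.0, -1.0], [-2.5, 0.1]]
scope [ 0.639   0.1641 -1.8305] -104.87839029341838 foot [0.5151 0.0677 0.006 ] corner [0.5029 0.0606 0.06  ]
[[0.1, -3.9], [-4.0, 0.0], [1.4, 0.3]]
scope [ 0.6401  0.1617 -1.8152] -104.00107448700894 foot [0.5177 0.0634 0.006 ] corner [0.5056 0.0561 0.06  ]
[[-0.7, 1.2], [0.8, -0.3], [-3.2, -0.2], [-2.0, -3.4], [-4.8, 1.3], [1.4, 0.0]]
```

Candidates for the shim, by their pixels in the top picture:
- Large brown wedge at (340,254): fits the description.
- Small brown wedge at (312,307): smaller, so excluded.
- Grey wedge at (405,297): excluded by colour.
- Pale patch at about (345,188): an illuminator's shadow.

The enlarged crops confirm the large brown wedge. Its thin end points up and left at about heading 65°, and it needs to turn to about 91° to aim at the foot at about (0.517, 0.063).

```bash
python3 -m handwheel '[[[0,0,0,0.125,1],[0,0,0,0.125,1],[0,0,0,0.125,1],[0,0,0,0.125,1],[0,0,0,0.125,1],[0,0,0,0.125,1],[0,0,0,0.125,1],[0,0,0,0.125,1],[0,0,0,0.125,1],[0,0,0,0.125,1]]]'; python3 -m handwheel '[[[0.03,-0.0135,0,0,1],[0.03,-0.0135,0,0,1],[0.03,-0.0135,0,0,1],[0.03,-0.0135,0,0,1],[0.03,-0.0135,0,0,1],[0.03,-0.0135,0,0,1],[0.03,-0.0135,0,0,1],[0.03,-0.0135,0,0,1],[0.03,-0.0135,0,0,1],[0.03,-0.0135,0,0,1],[0.03,-0.0135,0,0,1],[0.03,-0.0135,0,0,1],[0.03,-0.0135,0,0,1],[0.03,-0.0135,0,0,1],[0.03,-0.0135,0,0,1],[0,0,0,0,1]]]'
```

```text
clock: 1.73
tool_pos: [0.2129, 0.6405, 0.2436]
orientation: [-180.0, -0.0, -90.4]
force: [-0.3, 0.5, 0.6]
opening: 0.0264
clock: 3.07
tool_pos: [0.4162, 0.1867, 0.2438]
orientation: [-180.0, -0.0, -90.2]
force: [-1.0, -0.1, -0.3]
opening: 0.0003
```

```bash
python3 -m handwheel '[[[0.029,-0.001,0,0,1],[0.029,-0.001,0,0,1],[0.029,-0.001,0,0,1],[0.029,-0.001,0,0,1],[0.029,-0.001,0,0,1],[0.029,-0.001,0,0,1],[0.029,-0.001,0,0,1],[0.029,-0.001,0,0,1],[0.029,0,0,0,1],[0.029,0,0,0,1],[0,0,0.03,0,1],[0,0,0.03,0,1],[0,0,0.03,0,1],[0,0,0,0,1],[0,0,0,0,1]]]'
python3 - <<'E'
from h import *
T=toolT();w=vision.snapshot("wrist");t=vision.snapshot("top");save(w,"w1");save(t,"t2",(160,120,440,330),2.8)
C=T@np.array(w["tool_from_camera"])
np.set_printoptions(precision=4,suppress=True);print(T,C)
for k,z in(("shim",0),("shim_back",.0085),("base_corner",.06)):
    for r in place_of(k,w)[:3]: print(k,r["xy"],r["conf"],at(w,r["xy"],z,C))
E
```

```text
clock: 4.32
tool_pos: [0.4227, -0.0997, 0.1533]
orientation: [179.8, -0.1, -90.0]
force: [-0.6, 0.5, 1.2]
opening: 0.0004
[[ 0.0002 -1.     -0.003   0.4227]
 [-1.     -0.0002 -0.001  -0.0997]
 [ 0.001   0.003  -1.      0.1533]
 [ 0.      0.      0.      1.    ]] [[-1.     -0.0003 -0.0034  0.4221]
 [-0.0011  0.9695  0.2451 -0.1654]
 [ 0.0032  0.2451 -0.9695  0.2935]
 [ 0.      0.      0.      1.    ]]
shim [335.3, 72.3] 0.94 [ 0.4101 -0.2115  0.    ]
shim [12.5, 241.1] 0.73 [ 0.6699 -0.0825  0.    ]
shim_back [242.8, 204.0] 0.71 [ 0.4814 -0.1149  0.0085]
shim_back [18.6, 284.6] 0.61 [ 0.6651 -0.0484  0.0085]
shim_back [320.4, 336.9] 0.4 [0.4208 0.0002 0.0085]
```

View pics/w1.png

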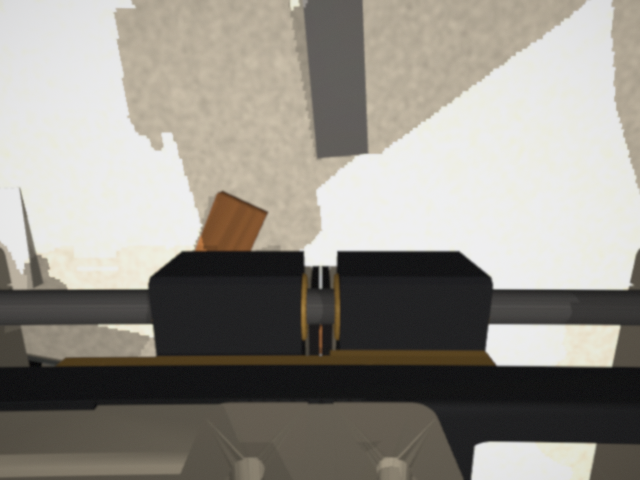

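View pics/t2.png

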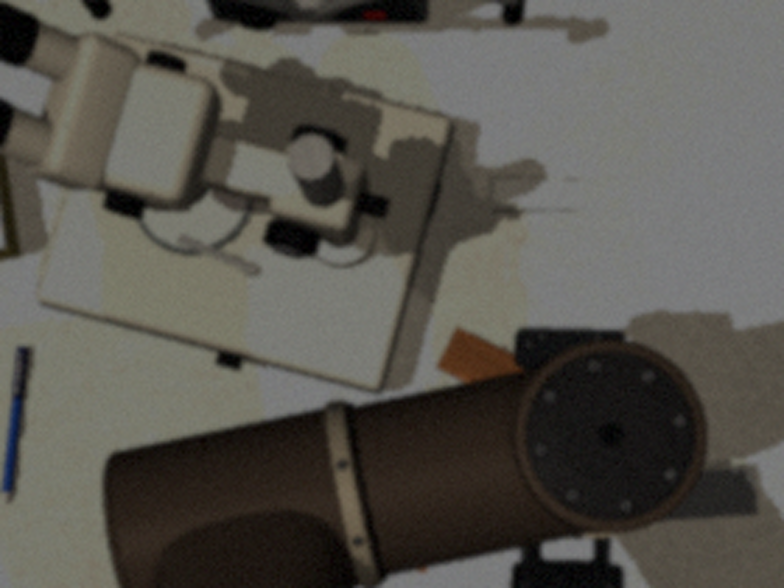

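Run:
```python
from h import *
T=toolT();w=vision.snapshot("wrist")
C=T@np.array(w["tool_from_camera"])
for q in((223,191),(267,212)):print(at(w,q,.017,C).round(4))
```

```text
[ 0.4973 -0.1251  0.017 ]
[ 0.4646 -0.109   0.017 ]
```

```bash
python3 -m handwheel '[[[0.005,0,0.02,0,1],[0,0,0.025,0,1],[0,0,0.025,0,1],[0,0,0.025,0,1],[0,0,0.02,0,1],[0,0,0.01,0,1],[0,0,0.006,0,1],[0,0,0,0,1],[0,0,0,0,1]]]'
python3 -m handwheel '[[[0,-0.005,0,0,1],[0,-0.005,0,0,1],[0,-0.005,0,0,1],[0,-0.005,0,0,1],[0,-0.005,0,0,1],[0,-0.005,0,0,1],[0,-0.005,0,0,1],[0,-0.005,0,0,1],[0,-0.005,0,0,1],[0,0,0,0,1],[0,0,0,0,1]]]'
python3 - <<'E'
from h import *
T=toolT();w=vision.snapshot("wrist");save(w,"w2");s=vision.snapshot("scene");save(s,"s2",(200,150,440,330),2.8)
E
```

```text
clock: 5.37
tool_pos: [0.424, -0.1043, 0.0231]
orientation: [-180.0, -0.0, -90.0]
force: [0.2, 0.3, 1.1]
opening: 0.0002
clock: 6.28
tool_pos: [0.4686, -0.1044, 0.0224]
orientation: [180.0, 0.0, -90.0]
force: [-0.5, 0.1, -0.3]
opening: 0.0003
```

View pics/w2.png

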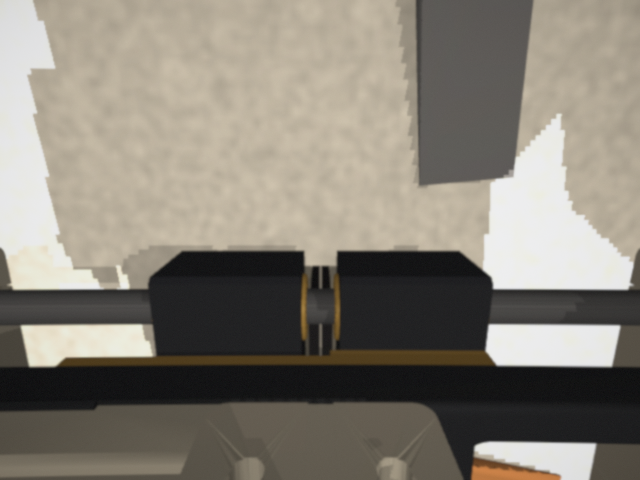

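View pics/s2.png

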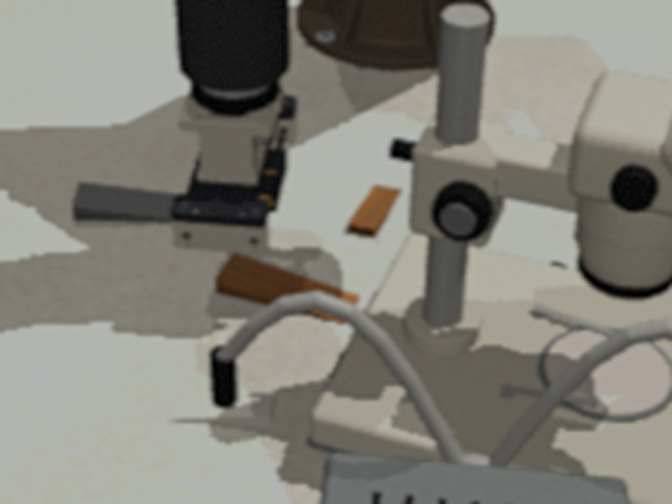

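```bash
python3 -m handwheel '[[[0,-0.003,0,0,1],[0,-0.003,0,0,1],[0,-0.003,0,0,1],[0,0,0,0,1],[0,0.01,0,0,1],[0,0.02,-0.01,0,1],[0.01,0.02,-0.03,0,1],[0.03,0,-0.03,0,1],[0.03,0,-0.03,0,1],[0.03,0,-0.03,0,1],[0,0,0,0,1],[0,0,0,0,1]]]'
python3 - <<'E'
from h import *
T=toolT();w=vision.snapshot("wrist");save(w,"w3");s=vision.snapshot("scene");save(s,"s3",(200,150,440,330),2.8);t=vision.snapshot("top");save(t,"t3",(160,120,440,330),2.8)
E
```

```text
clock: 7.38
tool_pos: [0.4274, -0.204, 0.1525]
orientation: [-179.8, -0.0, -90.2]
force: [0.8, -0.1, -0.2]
opening: 0.0003
```

View pics/t3.png

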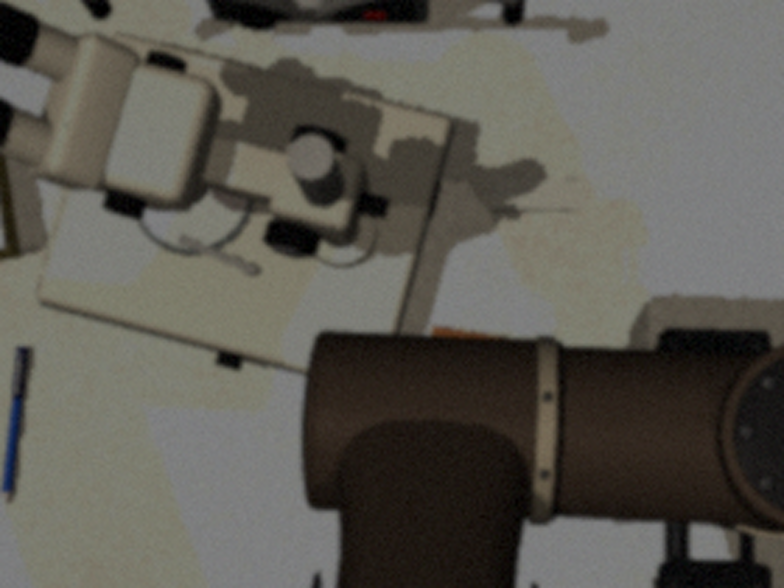

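View pics/s3.png

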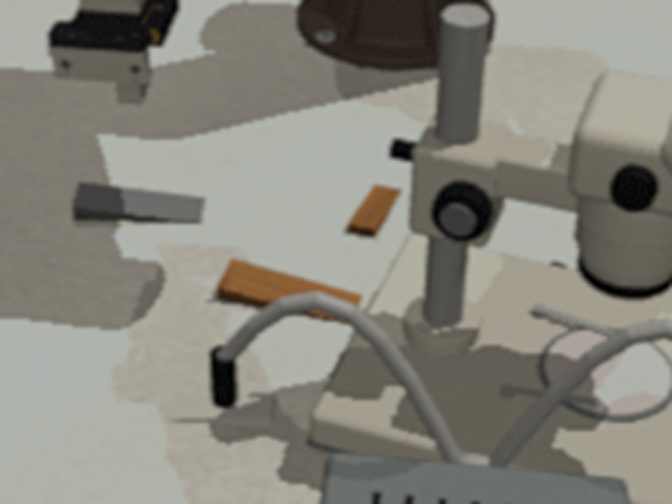

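View pics/w3.png

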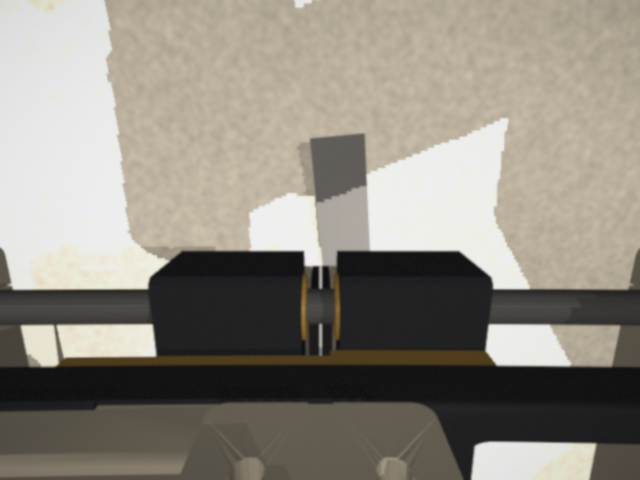

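Run:
```python
from fit import *
np.set_printoptions(precision=4,suppress=True)
print(telemetry.get_obs()["joint_pos"])
a=vision.snapshot("scene")
s=lambda u,v:(200+u/2.8,150+v/2.8)
S=[(a,(.06,-.02,.017),s(233,260)),(a,(.06,.02,.017),s(219,286)),(a,(-.06,-.02,.002),s(361,294)),(a,(-.06,.02,.002),s(347,318))]
x,r,W=fit(S,[.51,-.06,-np.pi/2]);print(x,np.degrees(x[2])+180,"back",W(x,(.06,0,.0085)),"thin",W(x,(-.06,0,0)));print(r.round(1).tolist())
```

```text
[ -1.4366   6.3499 -31.67    -0.0322 -52.0761   1.4409]
[ 0.5232 -0.0512 -1.7082] 82.12836631193883 back [ 0.5149 -0.1106  0.0085] thin [0.5314 0.0082 0.    ]
[[-0.9, -0.8], [-0.9, -0.3], [0.5, -0.2], [1.7, 1.5]]
```

```bash
python3 -m handwheel '[[[-0.03,0,0,0,1],[-0.03,0,0,0,1],[-0.03,0,0,0,1],[-0.03,0,0,0,1],[-0.024,0,0,0,1],[0,0,0,-0.121,1],[0,0,0,-0.121,1],[0,0,0,-0.121,1],[0,0,0,-0.121,1],[0,0,0,-0.121,1],[0,0,0,-0.121,1],[0,0,0,-0.121,1],[0,0,0,-0.121,1],[0,0,0,-0.121,1],[0,0,0,-0.121,1],[0,0,0,-0.121,1],[0,0,0,-0.121,1],[0,0,0,-0.121,1],[0,0,0,0,1],[0,0,0,0,1]]]'
python3 - <<'E'
from h import *
T=toolT();w=vision.snapshot("wrist");save(w,"w4")
np.save("T4.npy",T@np.array(w["tool_from_camera"]))
E
```

```text
clock: 9.25
tool_pos: [0.4268, -0.0584, 0.1502]
orientation: [180.0, 0.1, -0.0]
force: [0.6, -0.4, 0.0]
opening: 0.0007
```

View pics/w4.png

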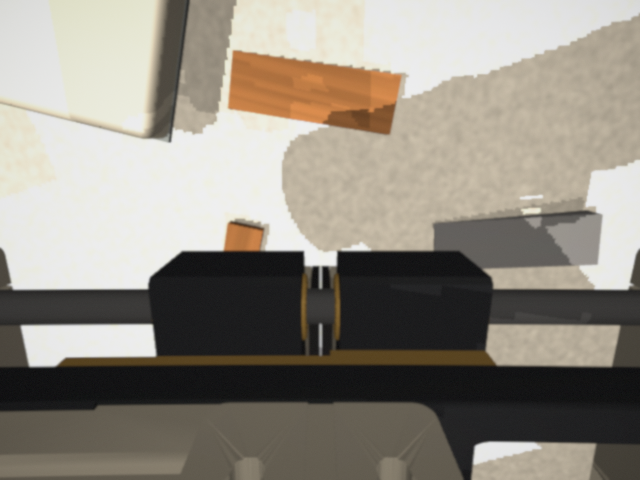

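Run:
```python
import cv2
im=cv2.imread("pics/w4.png")[0:170,0:260];cv2.imwrite("pics/w4c.png",cv2.resize(im,None,fx=3,fy=3,interpolation=cv2.INTER_CUBIC))
```

```text
(no output)
```

View pics/w4c.png

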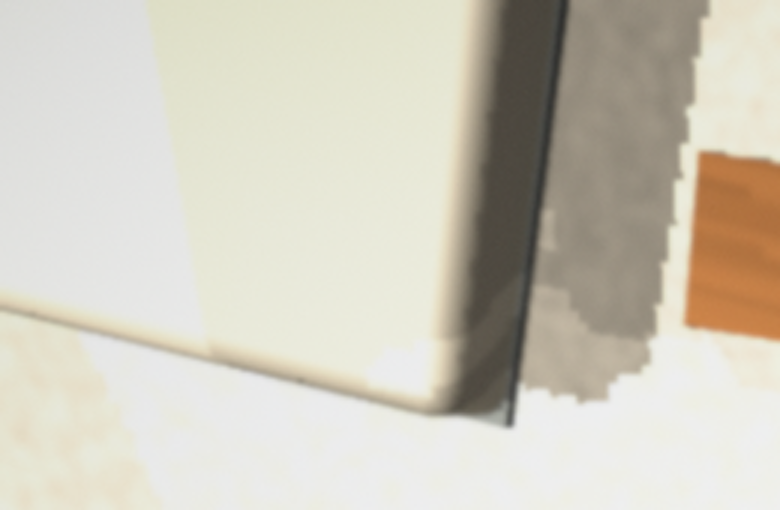

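Run:
```python
from fit import *
np.set_printoptions(precision=4,suppress=True)
w=vision.snapshot("wrist");C=np.load("T4.npy")
w["cam_to_world"]=C
c=at(w,(170,142),.02);e=at(w,(188.5,0),.02);print("bottom corner",c,e,"top",at(w,(147,138),.06))
d=(e-c)[:2]/np.linalg.norm((e-c)[:2]) # scope +y dir
y=d;x=np.array([y[1],-y[0]]);print("yaw",np.degrees(np.arctan2(x[1],x[0])))
foot=c[:2]-.025*x+.025*y;cor=c[:2]-.015*x+.015*y;print("foot",foot,"press",cor)
S=[(w,(.06,.02,.017),(403,73)),(w,(.06,-.02,.017),(390,135)),(w,(-.06,.02,.002),(235,51)),(w,(-.06,-.02,.002),(229,108))]
q,r,W=fit(S,[.51,-.06,-np.pi/2]);q2,W2=q,W
print(q,np.degrees(q[2])+180,"back",W(q,(.06,0,.0085)),"thin",W(q,(-.06,0,0)));print(r.round(1).tolist())
b=W(q,(.06,0,0))[:2];h=-np.array([np.cos(q[2]),np.sin(q[2])])
v=foot-b;print("foot in wedge: fwd",v@h,"left",v@np.array([-h[1],h[0]]), "bearing",np.degrees(np.arctan2(v[1],v[0])))
P=W(q,(-.025,0,0))[:2];v=foot-P;print("P",P,"bearing from P",np.degrees(np.arctan2(v[1],v[0])))
```

```text
bottom corner [0.4876 0.0477 0.02  ] [0.5761 0.0263 0.02  ] top [0.4904 0.0454 0.06  ]
yaw -103.58065306849618
foot [0.5177 0.0661] press [0.5057 0.0588]
[ 0.522  -0.0531 -1.7241] 81.21828181803943 back [ 0.5128 -0.1124  0.0085] thin [0.5311 0.0062 0.    ]
[[0.4, 1.5], [1.5, -0.6], [-1.5, -1.1], [-0.4, 0.7]]
foot in wedge: fwd 0.1772123989512263 left 0.02239045497031661 bearing 88.41933924402795
P [ 0.5258 -0.0284] bearing from P 94.86636290262207
```

```bash
python3 -m handwheel '[[[0,0,0,0.121,1],[0,0,0,0.121,1],[0,0,0,0.121,1],[0,0,0,0.121,1],[0,0,0,0.121,1],[0,0,0,0.121,1],[0,0,0,0.121,1],[0,0,0,0.121,1],[0,0,0,0.121,1],[0,0,0,0.121,1],[0,0,0,0.121,1],[0,0,0,0.121,1],[0,0,0,0.121,1],[0.023,0,0,0,1],[0.024,0,0.02,0,1],[0,0,0.03,0,1],[0,0,0.03,0,1],[0,0,0.02,0,1],[0,0,0,0,1]]]'
python3 -m handwheel '[[[0,0,0.015,0,1],[0,0,0.012,0,1],[0,-0.015,0,0,1],[0,-0.015,0,0,1],[0,-0.009,0,0,1],[0,-0.005,0,0,1],[0,-0.005,0,0,1],[0,-0.005,0,0,1],[0,-0.005,0,0,1],[0,-0.004,0,0,1],[0,-0.003,0,0,1],[0,0,0,0,1],[0,0,0,0,1]]]'
```

```text
clock: 10.93
tool_pos: [0.4244, -0.1064, 0.0475]
orientation: [179.6, -0.1, -90.2]
force: [-0.6, 0.6, 0.1]
opening: 0.0001
clock: 12.02
tool_pos: [0.4933, -0.1059, 0.0239]
orientation: [180.0, 0.0, -90.0]
force: [-0.3, 0.1, 0.2]
opening: 0.0007
```

```bash
python3 -m handwheel '[[[0,0.01,0,0,1],[0,0.02,0,0,1],[0,0.02,-0.02,0,1],[0,0.018,-0.03,0,1],[-0.023,0,-0.03,0,1],[-0.023,0,-0.03,0,1],[0,0,-0.016,0,1]]]'
python3 -m handwheel '[[[0,0,0,-0.121,1],[0,0,0,-0.121,1],[0,0,0,-0.121,1],[0,0,0,-0.121,1],[0,0,0,-0.121,1],[0,0,0,-0.121,1],[0,0,0,-0.121,1],[0,0,0,-0.121,1],[0,0,0,-0.121,1],[0,0,0,-0.121,1],[0,0,0,-0.121,1],[0,0,0,-0.121,1],[0,0,0,-0.121,1],[0,0,0,0,1],[0,0,0,0,1]]]'
python3 - <<'E'
from h import *
T=toolT();w=vision.snapshot("wrist");save(w,"w5",(100,0,500,270),2)
np.save("T5.npy",T@np.array(w["tool_from_camera"]))
E
```

```text
clock: 12.6
tool_pos: [0.4256, -0.058, 0.1533]
orientation: [-179.7, 0.1, -89.9]
force: [1.7, -0.1, -0.1]
opening: 0.0005
clock: 13.85
tool_pos: [0.4245, -0.06, 0.1498]
orientation: [-180.0, 0.0, -0.1]
force: [0.3, -0.0, 0.2]
opening: 0.0004
```

View pics/w5.png

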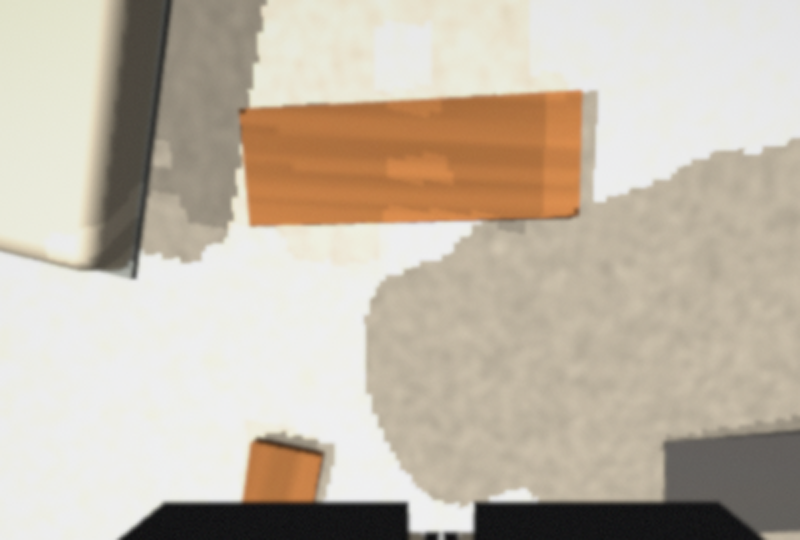

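Run:
```python
from fit import *
np.set_printoptions(precision=4,suppress=True)
w=vision.snapshot("wrist");C=np.load("T5.npy")
w["cam_to_world"]=C
f=lambda u,v:(100+u/2,v/2)
c=at(w,f(136,278),.02);e=at(w,f(170,0),.02)
y=(e-c)[:2]/np.linalg.norm((e-c)[:2]);x=np.array([y[1],-y[0]])
foot=c[:2]-.025*x+.025*y;print("foot",foot,"press",c[:2]-.015*x+.015*y,"scopeyaw",np.degrees(np.arctan2(x[1],x[0])))
S=[(w,(.06,.02,.017),f(583,91)),(w,(.06,-.02,.017),f(579,216)),(w,(-.06,.02,.002),f(240,109)),(w,(-.06,-.02,.002),f(251,226))]
q,r,W=fit(S,[.51,-.06,-np.pi/2])
print(q,np.degrees(q[2])+180,"back",W(q,(.06,0,.0085)),"thin",W(q,(-.06,0,0)));print(r.round(1).tolist())
b=W(q,(.06,0,0))[:2];h=-np.array([np.cos(q[2]),np.sin(q[2])])
v=foot-b;print("foot in wedge: fwd",v@h,"left",v@np.array([-h[1],h[0]]), "bearing",np.degrees(np.arctan2(v[1],v[0])))
```

```text
foot [0.5177 0.0658] press [0.5057 0.0583] scopeyaw -103.28190847643164
[ 0.5272 -0.0488 -1.5499] 91.19619558189476 back [ 0.5285 -0.1088  0.0085] thin [0.526  0.0112 0.    ]
[[0.6, -0.2], [0.8, 0.3], [-0.6, -0.3], [-1.0, 0.4]]
foot in wedge: fwd 0.1747461405902107 left 0.007125598359952036 bearing 93.53124375251669
```

```bash
python3 -m handwheel '[[[0.0265,0.02,0,0,0.87],[0.0265,0.02,0,0,0.87],[0.0265,0.02,0,0,0.87],[0.0265,0.02,0,0,0.87],[0,0,0,0.125,0.87],[0,0,0,0.125,0.87],[0,0,0,0.125,0.87],[0,0,0,0.125,0.87],[0,0,0,0.125,0.87],[0,0,0,0.125,0.87],[0,0,0,0.125,0.87],[0,0,0,0.125,0.87],[0,0,0,0.125,0.87],[0,0,0,0.125,0.87],[0,0,0,0.125,0.87],[0,0,0,0.125,0.87],[0,0,0,0,0.87],[0,0,0,0,0.87]]]'; python3 -c "
from h import *
print(telemetry.get_obs()['tool_pos'])"
```

```text
clock: 15.45
tool_pos: [0.5314, -0.1396, 0.1498]
orientation: [180.0, 0.0, -85.7]
force: [-0.6, 0.8, 0.2]
opening: 0.0118
[ 0.5313592  -0.13960245  0.14983121]
```

```bash
python3 -m handwheel '[[[0,0,0.03,0,0.87],[0,0,0.03,0,0.87],[0,0,0.03,0,0.87],[0,0,0.02,0,0.87],[0,0,0.01,0,0.87],[0,0,0.008,0,0.87],[0,0,0,0,0.87]]]'
python3 -m handwheel '[[[-0.007,0,0,0,0.87],[-0.006,0,0,0,0.87],[-0.006,0,0,0,0.87],[-0.006,0,0,0,0.87],[-0.006,0,0,0,0.87],[-0.006,0,0,0,0.87],[-0.006,0,0,0,0.87],[-0.006,0,0,0,0.87],[-0.006,0,0,0,0.87],[-0.005,0,0,0,0.87],[-0.005,0,0,0,0.87],[-0.005,0,0,0,0.87],[0,0,0,0,0.87],[0,0,0,0,0.87]]]'
python3 - <<'E'
from h import *
print(telemetry.get_obs()["tool_pos"],telemetry.get_obs()["force"])
s=vision.snapshot("scene");save(s,"s6",(200,150,440,330),2.8);t=vision.snapshot("top");save(t,"t6",(220,180,420,330),3.5)
E
```

```text
clock: 16.03
tool_pos: [0.5311, -0.1396, 0.0209]
orientation: [179.9, -0.0, -85.7]
force: [-0.2, -0.1, 0.6]
opening: 0.0111
clock: 17.2
tool_pos: [0.5264, -0.0695, 0.0219]
orientation: [180.0, 0.0, -85.8]
force: [0.2, -0.4, 0.0]
opening: 0.0113
[ 0.52638056 -0.06947496  0.02185904] [ 0.20834732 -0.41456385  0.04683097]
```

View pics/s6.png

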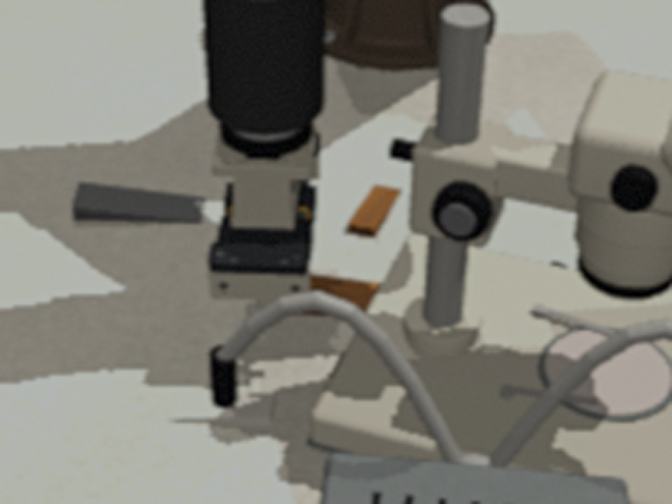

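View pics/t6.png

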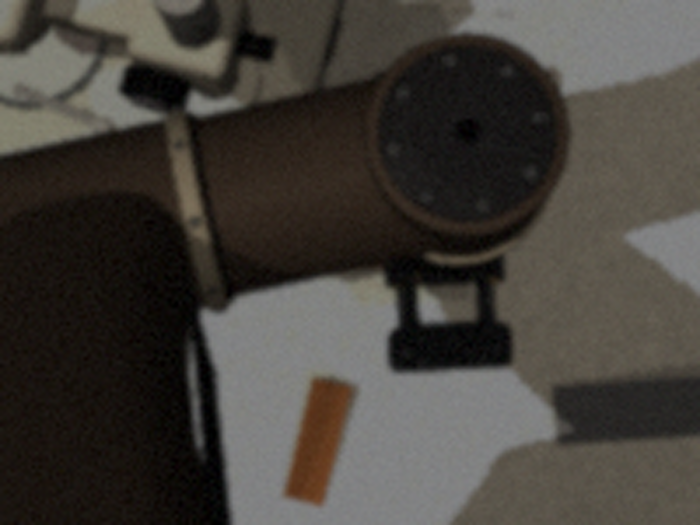

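Run:
```python
from h import *
s=vision.snapshot("scene");save(s,"s7",(120,0,520,300),2)
```

```text
(no output)
```

View pics/s7.png

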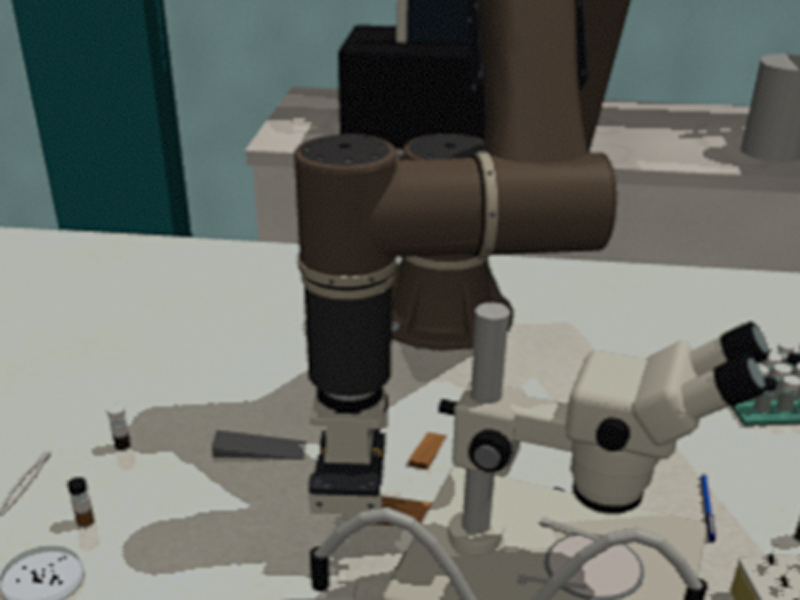

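```bash
python3 -m handwheel '[[[-0.005,0,0,0,0.87],[-0.005,0,0,0,0.87],[-0.004,0,0,0,0.87],[-0.004,0,0,0,0.87],[-0.003,0,0,0,0.87],[-0.002,0,0,0,0.87],[0,0,0,0,0.87]]]'
python3 -m handwheel '[[[-0.002,0,0,0,0.87],[-0.002,0,0,0,0.87],[0,0,0,0,0.87]]]'
python3 -m handwheel '[[[-0.002,0,0,0,0.87],[0,0,0,0,0.87]]]'
```

```text
clock: 17.93
tool_pos: [0.5248, -0.0463, 0.022]
orientation: [-180.0, 0.0, -85.8]
force: [0.7, -0.4, 0.6]
opening: 0.0114
clock: 18.18
tool_pos: [0.5245, -0.0427, 0.022]
orientation: [-180.0, 0.0, -85.8]
force: [0.5, 0.4, -0.3]
opening: 0.0114
clock: 18.35
tool_pos: [0.5243, -0.0408, 0.0219]
orientation: [180.0, -0.0, -85.8]
force: [0.3, 0.8, 0.3]
opening: 0.0113
```

```bash
for i in 1; do python3 -m handwheel '[[[-0.001,0,0,0,0.87],[-0.001,0,0,0,0.87],[0,0,0,0,0.87]]]'; python3 -m handwheel '[[[-0.001,0,0,0,0.87],[0,0,0,0,0.87]]]';python3 -m handwheel '[[[-0.001,0,0,0,0.87],[0,0,0,0,0.87]]]';python3 -m handwheel '[[[-0.001,0,0,0,0.87],[0,0,0,0,0.87]]]'; done
```

```text
clock: 18.6
tool_pos: [0.524, -0.0391, 0.022]
orientation: [180.0, -0.0, -85.8]
force: [-0.5, -4.0, 1.1]
opening: 0.0115
clock: 18.77
tool_pos: [0.5239, -0.0382, 0.022]
orientation: [180.0, -0.0, -85.8]
force: [1.2, -4.7, 1.0]
opening: 0.0118
clock: 18.93
tool_pos: [0.5237, -0.0374, 0.0219]
orientation: [180.0, -0.0, -85.8]
force: [-0.0, -4.9, 1.6]
opening: 0.0114
clock: 19.1
tool_pos: [0.5236, -0.0366, 0.0219]
orientation: [180.0, -0.0, -85.8]
force: [0.8, -8.0, 1.1]
opening: 0.0113
```

Run:
```python
from h import *
s=vision.snapshot("scene");save(s,"s8",(260,200,440,320),4)
```

```text
(no output)
```

View pics/s8.png

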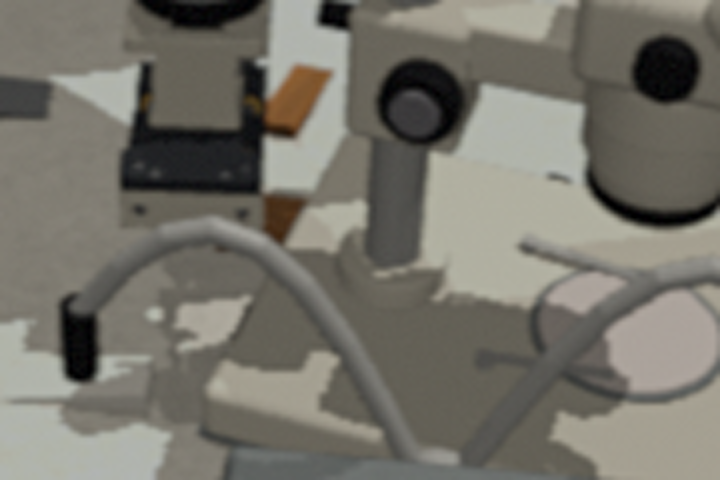

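```bash
python3 -m handwheel '[[[-0.0007,0,0,0,0.87],[0,0,0,0,0.87],[0,0,0,0,0.87]]]'; python3 -c "
from h import *
print(telemetry.get_obs()['force'])"
```

```text
clock: 19.4
tool_pos: [0.5235, -0.0361, 0.022]
orientation: [179.9, -0.1, -85.8]
force: [0.6, -8.2, 1.5]
opening: 0.0112
[ 0.58073506 -8.18117133  1.4908043 ]
```

```bash
python3 -m handwheel '[[[-0.0008,0,0,0,0.87],[0,0,0,0,0.87],[0,0,0,0,0.87]]]'; python3 -m handwheel '[[[0,0,0,0,0.87]]]'
```

```text
clock: 19.65
tool_pos: [0.5234, -0.0355, 0.022]
orientation: [179.9, -0.1, -85.8]
force: [0.2, -9.0, 2.2]
opening: 0.0115
clock: 19.73
tool_pos: [0.5233, -0.0355, 0.0219]
orientation: [179.9, -0.1, -85.8]
force: [0.7, -10.1, 1.6]
opening: 0.0115
```

```bash
python3 -m handwheel '[[[0.003,0,0,0,0.87],[0.01,0,0,0,0.87],[0.02,0,0,0,0.87],[0.02,0,-0.02,0,1],[0.02,0,-0.03,0,1],[0,0,-0.03,0,1],[0,0.025,-0.03,0,1],[0,0.025,-0.02,0,1],[0,0.025,0,0,1],[0,0.02,0,0,1],[0,0,0,0,1]]]'
python3 -m handwheel '[[[0,0,0,-0.125,1],[0,0,0,-0.125,1],[0,0,0,-0.125,1],[0,0,0,-0.125,1],[0,0,0,-0.125,1],[0,0,0,-0.125,1],[0,0,0,-0.125,1],[0,0,0,-0.125,1],[0,0,0,-0.125,1],[0,0,0,-0.125,1],[0,0,0,-0.125,1],[0,0,0,-0.125,1],[0,-0.03,0,0,1],[0,-0.03,0,0,1],[0,-0.03,0,0,1],[0,0,0,0,1],[0,0,0,0,1]]]'
python3 - <<'E'
from h import *
T=toolT();w=vision.snapshot("wrist");save(w,"w9",(100,0,500,270),2)
np.save("T9.npy",T@np.array(w["tool_from_camera"]))
E
```

```text
clock: 20.65
tool_pos: [0.4309, -0.1145, 0.1523]
orientation: [-180.0, 0.1, -85.9]
force: [-1.1, -0.1, -0.1]
opening: -0.0001
clock: 22.07
tool_pos: [0.4348, -0.0228, 0.152]
orientation: [-180.0, -0.0, 0.3]
force: [-0.7, -0.3, 0.5]
opening: 0.0004
```

View pics/w9.png

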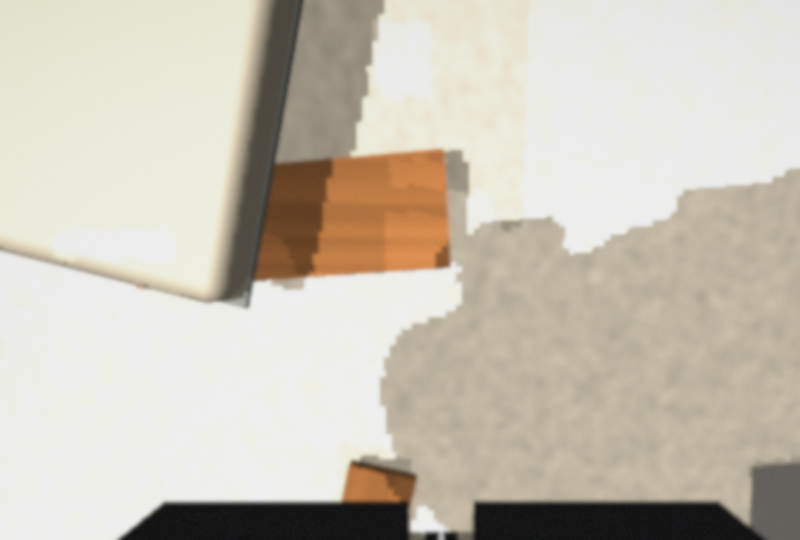

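Run:
```python
from fit import *
np.set_printoptions(precision=4,suppress=True)
w=vision.snapshot("wrist");C=np.load("T9.npy")
w["cam_to_world"]=C
f=lambda u,v:(100+u/2,v/2)
c=at(w,f(248,306),.02);e=at(w,f(302,0),.02)
y=(e-c)[:2]/np.linalg.norm((e-c)[:2]);x=np.array([y[1],-y[0]])
foot=c[:2]-.025*x+.025*y;print("foot",foot,"press",c[:2]-.015*x+.015*y,"scopeyaw",np.degrees(np.arctan2(x[1],x[0])))
A,B=at(w,f(445,149),.017),at(w,f(450,266),.017)
m=(A+B)[:2]/2;d=(A-B)[:2];print(np.linalg.norm(d))
# heading from top/bottom edges
h=np.array([-d[1],d[0]])/np.linalg.norm(d);print("back",m,"heading",np.degrees(np.arctan2(h[1],h[0])))
E2=at(w,f(278,164),.0095);h2=(E2-A)[:2];print("h2",np.degrees(np.arctan2(h2[1],h2[0])))
for hh in(h,h2/np.linalg.norm(h2)):
  v=foot-m;print("fwd",v@hh,"left",v@np.array([-hh[1],hh[0]]))
```

```text
foot [0.5181 0.0651] press [0.506  0.0577] scopeyaw -103.65152663168952
0.03894712536453441
back [ 0.5218 -0.0248] heading 93.0915115778883
h2 94.11438935463534
fwd 0.08997617788297875 left -0.0011431691958556952
fwd 0.08994143245311369 left -0.0027492090720378074
```

```bash
python3 -m handwheel '[[[0,0,0,0.123,1],[0,0,0,0.123,1],[0,0,0,0.123,1],[0,0,0,0.123,1],[0,0,0,0.123,1],[0,0,0,0.123,1],[0,0,0,0.123,1],[0,0,0,0.123,1],[0,0,0,0.123,1],[0,0,0,0.123,1],[0,0,0,0.123,1],[0,0,0,0.123,1],[0,0,0,0.123,1],[0,0,0,0.123,1],[0,0,0,0.123,1],[0,0,0,0.123,1],[0,0,0,0.123,1],[0,0,0,0.123,1],[0,0,0,0.123,1],[0,0,0,0.123,1]]]'
python3 -m handwheel '[[[0,0,0,0.123,1],[0,0,0,0.123,1],[0,0,0,0,1],[0,0,0,0,1]]]'
python3 - <<'E'
from h import *
T=toolT();print(telemetry.get_obs()["joint_pos"],T[:3,:3].T@(np.array([.506,.058,.077])-T[:3,3]))
E
```

```text
clock: 23.83
tool_pos: [0.4342, -0.0252, 0.1518]
orientation: [180.0, -0.0, -141.3]
force: [-0.4, 1.0, -0.2]
opening: 0.0002
clock: 24.17
tool_pos: [0.4342, -0.0249, 0.1518]
orientation: [180.0, -0.0, -154.8]
force: [0.7, -0.6, 0.0]
opening: 0.0004
[ 2.28800277e+01  2.50645616e+00 -3.57306898e+01 -3.10669515e-03
 -5.17739040e+01 -8.76462064e+01] [-0.10028975  0.0444057   0.07482811]
```

```bash
python3 -m handwheel '[[[-0.02,0.009,0,0,1],[-0.02,0.009,0,0,1],[-0.02,0.009,0,0,1],[-0.02,0.009,0,0,1],[-0.02,0.0085,0,0,1],[0,0,0.02,0,1],[0,0,0.02,0,1],[0,0,0.015,0,1],[0,0,0.01,0,1],[0,0,0,0,1],[0,0,0,0,1]]]'
python3 - <<'E'
from h import *
s=vision.snapshot("scene");save(s,"s10",(240,110,440,270),4);t=vision.snapshot("top");save(t,"t10",(200,120,400,280),4)
E
```

```text
clock: 25.08
tool_pos: [0.506, 0.0582, 0.0869]
orientation: [-180.0, -0.1, -154.8]
force: [-0.4, -0.3, 0.8]
opening: 0.0005
```

View pics/s10.png

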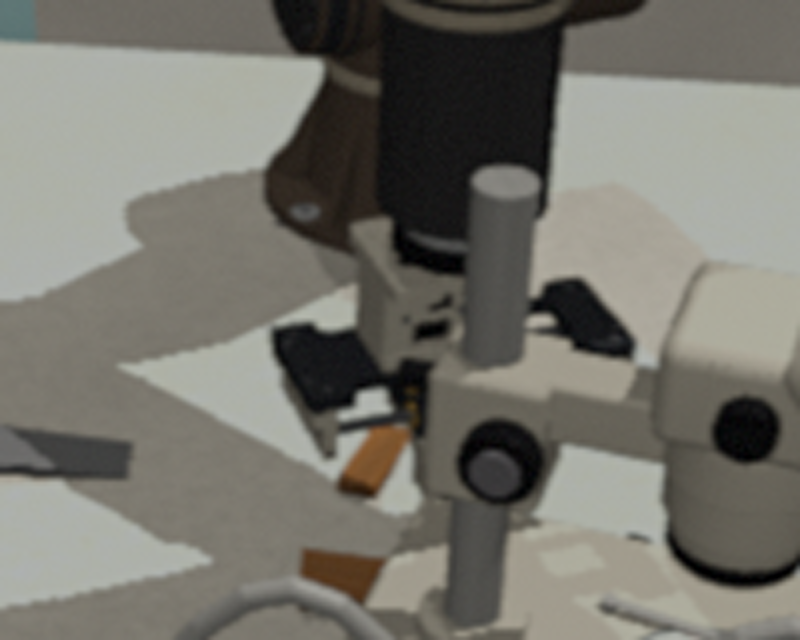

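View pics/t10.png

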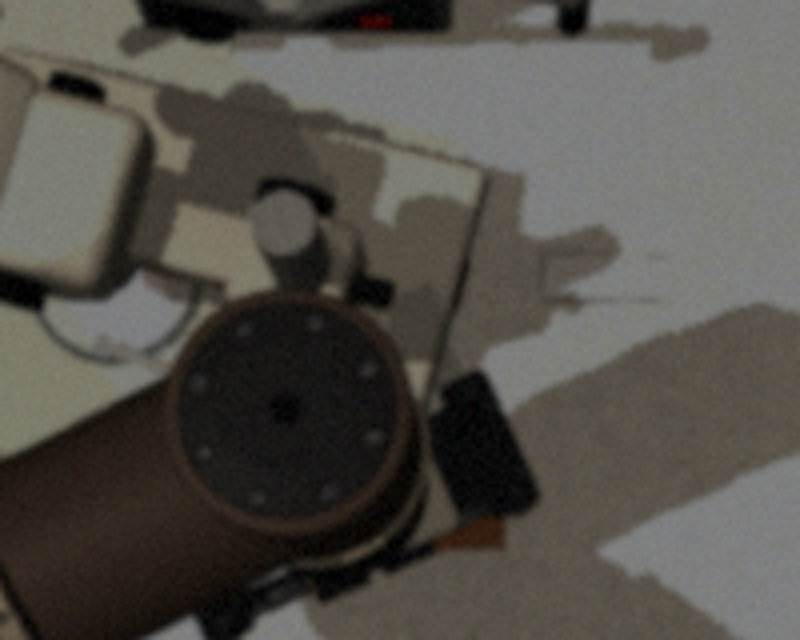

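```bash
python3 -m handwheel '[[[0,0,0.004,0,1],[0,0,0.003,0,1],[0,0,0.001,0,1],[0,0,0,0,1]]]';python3 -m handwheel '[[[0,0,0.001,0,1],[0,0,0,0,1]]]';python3 -m handwheel '[[[0,0,0.001,0,1],[0,0,0,0,1]]]';python3 -m handwheel '[[[0,0,0.001,0,1],[0,0,0,0,1]]]'
```

```text
clock: 25.52
tool_pos: [0.5058, 0.0585, 0.0789]
orientation: [180.0, -0.0, -154.9]
force: [-1.0, 0.2, 0.3]
opening: 0.0003
clock: 25.68
tool_pos: [0.5059, 0.0586, 0.0779]
orientation: [-180.0, 0.0, -154.9]
force: [-0.6, -0.3, -0.3]
opening: 0.0005
clock: 25.85
tool_pos: [0.5059, 0.0586, 0.0768]
orientation: [180.0, -0.0, -154.9]
force: [0.5, -0.4, -0.2]
opening: 0.0005
clock: 26.02
tool_pos: [0.506, 0.0586, 0.0766]
orientation: [-180.0, 0.0, -154.9]
force: [-3.2, 0.1, 8.1]
opening: 0.0005
```

```bash
python3 -m handwheel '[[[0,0,0.001,0,1],[0,0,0,0,1],[0,0,0,0,1]]]';python3 -m handwheel '[[[0,0,0.0007,0,1],[0,0,0,0,1],[0,0,0,0,1]]]'
```

```text
clock: 26.27
tool_pos: [0.506, 0.0586, 0.0764]
orientation: [-180.0, 0.0, -154.9]
force: [-6.4, -0.3, 17.7]
opening: 0.0004
clock: 26.52
tool_pos: [0.5061, 0.0586, 0.0763]
orientation: [-180.0, 0.0, -154.9]
force: [-10.0, 1.4, 24.6]
opening: 0.0007
```

```bash
python3 -m handwheel '[[[0,0,0,0,1],[0,0,0,0,1],[0,0,0,0,1],[0,0,0,0,1],[0,0,0,0,1],[0,0,0,0,1]]]';python3 -m handwheel '[[[0,0,-0.001,0,1],[0,0,-0.002,0,1],[0,0,-0.003,0,1],[0,0,-0.01,0,1],[0,0,-0.02,0,1],[0,0,-0.03,0,1],[0.03,-0.01,-0.01,0,1],[0.03,-0.01,0,0,1],[0.03,-0.01,0,0,1],[0.02,-0.02,0,0,1],[0,0,0,0,1],[0,0,0,0,1]]]'
python3 -m handwheel '[[[0,0,0,-0.123,1],[0,0,0,-0.123,1],[0,0,0,-0.123,1],[0,0,0,-0.123,1],[0,0,0,-0.123,1],[0,0,0,-0.123,1],[0,0,0,-0.123,1],[0,0,0,-0.123,1],[0,0,0,-0.123,1],[0,0,0,-0.123,1],[0,0,0,-0.123,1],[0,0,0,-0.123,1],[0,0,0,-0.123,1],[0,0,0,-0.123,1],[0,0,0,-0.123,1],[0,0,0,-0.123,1],[0,0,0,-0.123,1],[0,0,0,-0.123,1],[0,0,0,-0.123,1],[0,0,0,-0.123,1]]]'
python3 -m handwheel '[[[0,0,0,-0.123,1],[0,0,0,-0.123,1],[0,0,0,0,1],[0,0,0,0,1]]]'
python3 - <<'E'
from h import *
T=toolT();w=vision.snapshot("wrist");save(w,"w11",(100,0,500,270),2)
np.save("T11.npy",T@np.array(w["tool_from_camera"]))
t=vision.snapshot("top");save(t,"t11");s=vision.snapshot("scene");save(s,"s11")
E
```

```text
clock: 27.02
tool_pos: [0.506, 0.0585, 0.0763]
orientation: [-180.0, 0.0, -154.9]
force: [-9.2, 0.4, 23.4]
opening: 0.0003
clock: 28.02
tool_pos: [0.4271, -0.0342, 0.1511]
orientation: [-180.0, 0.1, -155.0]
force: [0.5, -0.3, 0.5]
opening: 0.0004
clock: 29.68
tool_pos: [0.4283, -0.0327, 0.1505]
orientation: [180.0, -0.0, -13.6]
force: [-0.7, 0.2, 0.2]
opening: 0.0003
clock: 30.02
tool_pos: [0.428, -0.0328, 0.1504]
orientation: [180.0, -0.0, -0.1]
force: [0.2, 0.4, -0.5]
opening: 0.0004
```

View pics/w11.png

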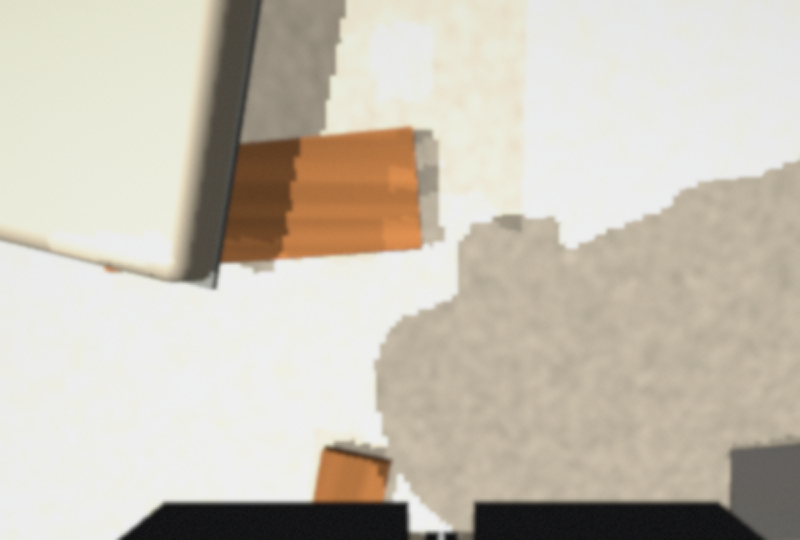

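View pics/s11.png

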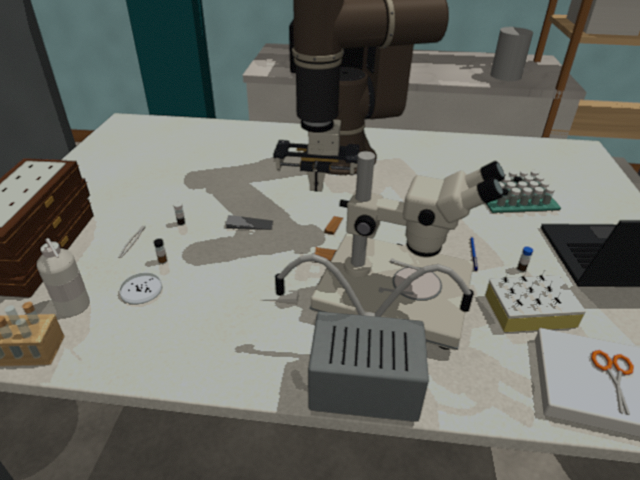

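View pics/t11.png

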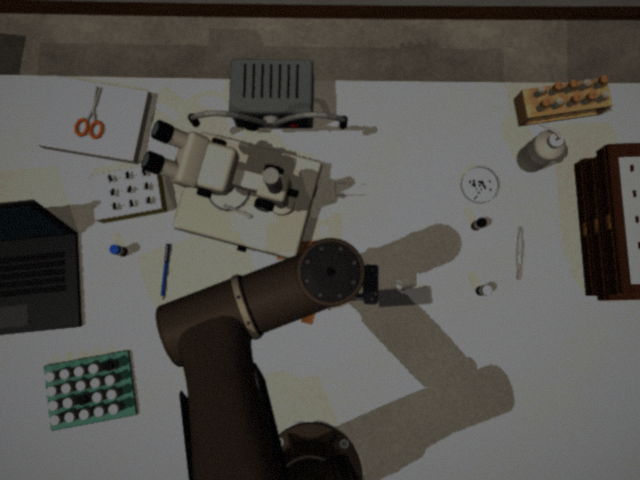

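Run:
```python
from fit import *
np.set_printoptions(precision=4,suppress=True)
w=vision.snapshot("wrist");w["cam_to_world"]=np.load("T11.npy")
f=lambda u,v:(100+u/2,v/2)
c=at(w,f(215,289),.02);e=at(w,f(261,0),.02)
y=(e-c)[:2]/np.linalg.norm((e-c)[:2]);x=np.array([y[1],-y[0]])
foot=c[:2]-.025*x+.025*y;print("foot",foot,"yaw",np.degrees(np.arctan2(x[1],x[0])))
A,B=at(w,f(412,127),.017),at(w,f(421,246),.017)
m=(A+B)[:2]/2;E2=at(w,f(240,145),.0095);h=(E2-A)[:2];h/=np.linalg.norm(h)
print("back",m,np.degrees(np.arctan2(h[1],h[0])),"fwd",(foot-m)@h,"left",(foot-m)@np.array([-h[1],h[0]]))
```

```text
foot [0.5177 0.0655] yaw -103.75594754379152
back [ 0.5218 -0.0247] 94.3670542893586 fwd 0.09017760218225467 left -0.0028510550654251387
```

Nothing has shifted: the wedge's back is still at (0.522, -0.025) and the scope hasn't moved. The robot is clear, so I'm handing in.

```bash
python3 -c "
from h import *
print(close_job())"
```

```text
the job is handed in; nothing more can be done
None
```

The wedge is under the bare foot and held firm when I pressed on the corner; I handed the job in with the arm clear, the last move ending at 30.0 s of the 67 s allowed.

- **Wedge:** I turned the large brown wedge with two sideways nudges near its back, then pushed it thin end first until the push reached about 10 N. It stayed put when I let go.
- **Position:** In the last wrist picture, the foot bears about 30 mm from the thin edge, against 32 mm nominal. It is within about 3 mm of the wedge's centre line.
- **Press test:** I pressed on the corner above the foot with up to about 25 N. It gave only about 0.3 mm between 8 and 25 N, where the bare foot used to tip under 3 N. A sideways force of up to 10 N also showed during the press; I did not find its cause.
- **After release:** The wedge and microscope measured the same as before the press, within about 1 mm. I saw nothing else displaced in the last scene and top pictures, though I checked this only by eye.
- **Limits of the checks:** The scene and top cameras disagreed by about 4 to 6 mm, so I relied on wrist-camera measurements for the final positions. I did not measure whether the base is level; that rests on the snug push and the press test.

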